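# Register a batch of soil sample cases at the code reader

### The job

Line up all the soil sample cases (two or three, in any order) on the white board in one tight row along the long fence, the first fully home in the fence corner and every case pushed square and flush against the long fence with its labelled face towards the reader and no gap to the next. Then, with the row undisturbed, squeeze the reader's orange trigger fully for a moment and let it spring back. Finally stand all the cases upright on the blue outgoing mat, and leave the other things on the bench where they are.

Things in the scene. Friction and masses are not known exactly. Their poses are not given: they have to be found in the camera images.
- case_a_mid (a point): soil sample case, green lid: a box 60 (x) x 80 (y) x 34 high with a lift block 36 (x) x 18 (y) x 28 high centred on its lid (62 mm over all, 0.35 kg); labels on both 60 mm wide end faces (facing its +y and -y), so a half turn makes no difference. Point: the centre, 31 mm above its underside; x and y along the stated sizes, z up. May be absent (None)
- case_b_mid (a point): soil sample case, yellow lid: a box 60 (x) x 80 (y) x 34 high with a lift block 36 (x) x 18 (y) x 28 high centred on its lid (62 mm over all, 0.35 kg); labels on both 60 mm wide end faces (facing its +y and -y), so a half turn makes no difference. Point: the centre, 31 mm above its underside; x and y along the stated sizes, z up. May be absent (None)
- case_c_mid (a point): soil sample case, white lid: a box 60 (x) x 80 (y) x 34 high with a lift block 36 (x) x 18 (y) x 28 high centred on its lid (62 mm over all, 0.35 kg); labels on both 60 mm wide end faces (facing its +y and -y), so a half turn makes no difference. Point: the centre, 31 mm above its underside; x and y along the stated sizes, z up. May be absent (None)
- case_a: the same case; origin at the centre of its underside. May be absent (None)
- case_b: the same case; origin at the centre of its underside. May be absent (None)
- case_c: the same case; origin at the centre of its underside. May be absent (None)
- fence_corner (a point): inner corner of the L-shaped aluminium fence on the fixed white board (200 x 110 mm, at negative x and y of this frame), at the board's top, 6 mm above the bench. The long fence runs along -x, its inner face is the plane y = 0; the short stop runs along -y, its inner face is the plane x = 0; both stand 20 mm above the board. z up
- grip_point (a point): point on the centre line of the black fixed handle of the code reader, which lies on its side on a stand. The handle (28 mm in y, 30 in z, 110 above the bench) runs along x: its free end is 65 mm to -x, the reader's head (top 135 above the bench) begins 45 mm to +x. Back face at y = -14 mm; clear above and below. z up; the reader looks along +y
- trigger (a joint): orange sprung trigger bar (10 mm thick, 24 high) on the +y side of the handle, hinged about the vertical 45 mm to +x of grip_point, ending 15 mm to its -x: 0 rad at rest (outer face at y = +36 mm beside grip_point), 0.19 rad fully squeezed towards the handle (y = +27.5 mm). A spring returns it: 4 N at first, 10 N fully in
- mat: fixed blue outgoing mat, 300 (x) x 170 (y) x 4 mm thick; origin at the centre of its underside on the bench, z up
- mortar: bystander: white mortar bowl, 100 mm wide, 55 high; origin under its centre
- sieve: bystander: steel sieve ring, 100 mm wide, 40 high; origin under its centre
- bottle: bystander: white bottle, 60 mm wide, 120 high; origin under its centre
- jar: bystander: amber jar, 64 mm wide, 80 high; origin under its centre
- tin: bystander: round aluminium tin, 72 mm wide, 50 high; origin under its centre
- brush: bystander: hand brush lying flat, 200 mm long along x; origin under its middle
- scoop: bystander: spatula lying flat, 200 mm long along x; origin under its middle

How it is judged:
By the outcome, as a careful person would: the job done as asked, in the order asked, and still so for the second after the job is handed in, with the robot touching nothing.
Of case_a, case_b, case_c only 2 to 3 are there at a start; the rules pass over those that are not, and their reading is None.
At some moment in a run one of case_a, case_b, case_c may be knocked a few centimetres aside while the robot is not near it.
Once in a run the grip may slacken for a moment while it holds something.
It also fails if it takes over 210 s, if anything falls off the work surface, if the arm or the gripper's body presses on something with over 40 N, if the wrist force passes 120 N, or if a joint passes its speed limit or range.

### The arm

A 7-joint arm with a two-finger parallel gripper is mounted at the origin on the work surface. World frame = base frame: x ahead of the robot, y to its left, z up, the work surface at z = 0. Lengths are in mm, angles in rad, forces in N, time in s.
With the tool pointing down it reaches from about 400 to 850 mm from the base axis. Payload 10.4 kg.
Tool frame: the origin (TCP) lies between the finger pads; the fingertips stand ahead of it and the grasp point (between the pads) lies 11 mm behind it (tip_extent is the z of the fingertips in the tool frame, in mm); z points along the fingers, y is the direction in which the jaws open and shut (so a half turn about z gives the same grasp; the last joint's range is limited). The gripper opens to 85 mm and grips with 20 to 120 N. Pads are 22 mm wide; open, the fingers measure 114 mm over their backs; the gripper's body (76 mm by 85 mm) begins 54 mm behind the grasp point. The pads swing forward as they close: fully open they stand 13 mm farther back than shut.
Start: joints at [1.185, 0.332, -0.065, 1.46, 0.022, 1.35, -0.088], TCP at [221.83, -584.33, 239.338] pointing down, gripper open.
Joint ranges: [-2.6, 2.6], [-0.5, 2.12], [-1.47, 1.34], [0.16, 2.42], [-1.27, 4.41], [0.06, 2.06], [-2.6, 2.6]. Speed limits (rad/s): [2.22, 2.22, 2.79, 2.79, 3.14, 3.14, 3.14].

### API

Orientations are given as a rotation vector (axis times angle).
In Python, from plant import read_state, capture, sign_off, tip_extent gives the robot as it stands.
- The arm moves only by the tool arm_command, never from a script. Its arguments are lists of equal length, an entry for each row: "rot": the turn, a rotation vector about the tool's x, y, z in degrees, a list of three; "travel": the shift along the tool's x, y, z in m, a list of three; "grip": the closure, from 0 (fully open) to 1 (shut). A call has 1 to 20 rows; each row shifts and turns the pose as measured when the row begins, along the tool's axes as they then stand; what a row does not reach is not made up. A row lasts 1/8 s, in which the tool goes at most 62.5 mm and 10.7 degrees, less where a joint would pass 70% of its speed; a pose out of reach is approached as far as the arm can. A call with a gripper value outside its range is refused whole. The fingers move at their own pace and stop on an object; "force" is the grip in N (left out, the last holds). Time passes only in rows, so rows that do not move let the fingers close. It gives the time, the measured TCP pose, the force and the opening at its end, in the units of the state.
- read_state(): the state, without advancing time (a new reading comes with each control period).
- capture(name): name is "side" or "top"; returns a dict with "image" (400x640x3 uint8, red, green, blue), "depth" (400x640 float32, mm along the optical axis (not along the pixel's ray), 0 where there is no reading), "intrinsics" (3x3 intrinsics, pixels), "R" (3x3) and "t" (3): a world point X has camera coordinates R X + t. Camera axes: x right, y down, z forward; pixel columns grow to the right and rows downward; lengths in mm; the calibration is good to about 2 mm. A picture is of the moment at which its call begins.
- sign_off(): hands the job in, once; it reports no verdict.
The state is a dict: "time_s": time; "joint_positions": joint angles; "joint_velocities": joint speeds; "joint_efforts": joint torques, N m; "tcp_pos": TCP position; "tcp_rot": TCP orientation; "contact_force": force on the tool from outside, world axes, zero at the start; "ft_torque": the same for the moment, N m; "finger_gap": finger opening in mm.
Only numpy, scipy, OpenCV 4.12 (cv2) and the standard library are available. Lean on these libraries where they do the work, as an engineer would, in place of code of your own. Each camera call takes 0.05 s, during which the arm holds its last target. There are 200 camera calls.

## Working session

There is one attempt and no reset: what is moved stays moved. The work goes in short steps, Python scripts to look and compute and a tool call to move; the robot and the scene stay as the last step left them, time stands still between calls to the robot, and variables do not carry over. Pictures are saved under pics/ and viewed, on a budget of 14 in all, crops included, one or two more only if the job needs it, and the job is handed in when it is done.

Besides the shell and the picture viewer there is one more tool, called after ">>>" as a command line: name --argument value ..., lists and objects as JSON in quotes. arm_command: Moves the arm, as the interface text tells. Its arguments: {"type":"object","properties":{"rot":{"type":"array","items":{"type":"array","items":{"type":"number"}}},"travel":{"type":"array","items":{"type":"array","items":{"type":"number"}}},"grip":{"type":"array","items":{"type":"number"}},"force":{"type":"number"}},"required":["rot","travel","grip"]}

```bash
mkdir -p pics; ls; python3 - <<'E'
from plant import *
import cv2,numpy as np
print(read_state()); print(tip_extent)
for n in("top","side"):
    c=capture(n); cv2.imwrite(f"pics/{n}0.png",c["image"][:,:,::-1]); np.savez(f"{n}0.npz",**c)
    print(n,c["intrinsics"],c["R"],c["t"],-c["R"].T@c["t"])
E
```

```text
pics
{'time_s': 0.0, 'joint_positions': array([ 1.1854039 ,  0.33286328, -0.06471554,  1.46093   ,  0.02163621,
        1.34990756, -0.08850597]), 'joint_velocities': array([-0.00142125, -0.00078454,  0.00040804,  0.00046627, -0.00041809,
        0.00019224,  0.00150448]), 'joint_efforts': array([-4.03998893e-04, -6.25440574e+01,  4.94996295e-02, -3.91604590e+01,
        1.63286930e-02,  9.83635458e-03, -2.55812199e-05]), 'tcp_pos': array([ 221.66881004, -583.9833457 ,  238.52674659]), 'tcp_rot': array([-3.08869188e+00, -5.66563958e-01,  5.47038404e-04]), 'contact_force': array([ 0.18181448, -0.30459006,  0.93249506]), 'ft_torque': array([ 0.01749212, -0.01808429,  0.00038793]), 'finger_gap': 85.2796979539115}
8.0
top [[388.7645817    0.         319.80465577]
 [  0.         388.7645817  197.42679064]
 [  0.           0.           1.        ]] [[ 0.01672726 -0.99980335  0.01065216]
 [-0.99824349 -0.01730484 -0.05666108]
 [ 0.05683427 -0.00968566 -0.99833664]] [ -73.23060598  584.24759403 1142.46391116] [ 519.51520324  -52.04036914 1174.44774881]
side [[477.848447     0.         318.6516271 ]
 [  0.         477.848447   200.75915281]
 [  0.           0.           1.        ]] [[-0.84719021 -0.53110058  0.01417475]
 [-0.38214165  0.59060774 -0.71073924]
 [ 0.3691023  -0.60754809 -0.70331274]] [ 469.29796128  328.94518332 1288.07024331] [  47.85860484  837.53145915 1133.05828211]
```

View pics/top0.png

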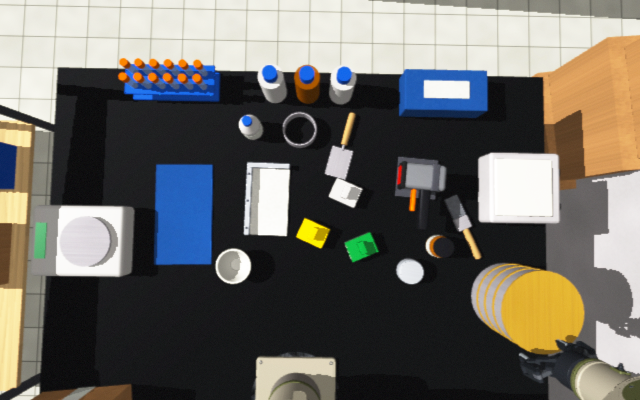

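View pics/side0.png

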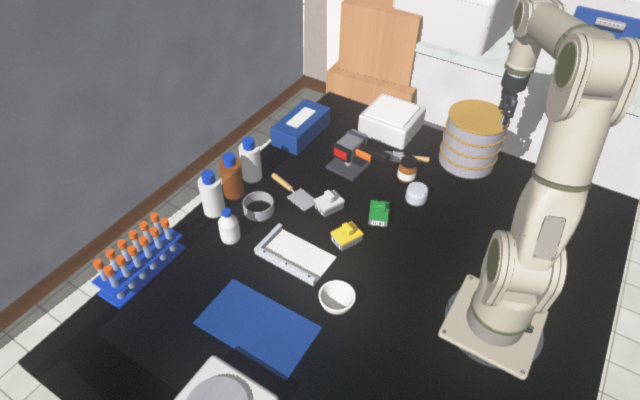

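The top view shows yellow (313,233), green (361,247) and white (345,192) cases. The board is at (268,199), with its long fence on the left and its stop at the top. The reader handle is at (424,205) with the orange trigger at (413,200), and the mat is at (184,214). The side view agrees. Next I'll measure these.

```bash
cat > h.py <<'E'
import numpy as np,cv2
from plant import *
def cloud(c):
    K=np.array(c["intrinsics"]);d=c["depth"].astype(float)
    v,u=np.mgrid[:400,:640]
    P=np.stack([(u-K[0,2])/K[0,0]*d,(v-K[1,2])/K[1,1]*d,d],-1)
    W=(P-np.array(c["t"]))@np.array(c["R"]); W[d==0]=np.nan
    return W
def hsv(c): return cv2.cvtColor(np.ascontiguousarray(c["image"]),cv2.COLOR_RGB2HSV)
def rect(P):
    (x,y),(w,h),a=cv2.minAreaRect(P[:,:2].astype(np.float32))
    if w>h: w,h,a=h,w,a+90      # a = direction of short side
    return round(x,1),round(y,1),round(w,1),round(h,1),round((a+90)%180-90,1)
def cases(c,base=0,rois=None):
    W=cloud(c);H=hsv(c);h,s,v=[H[...,i].astype(int) for i in range(3)];z=W[...,2]
    out={}
    M={"green":(h>45)&(h<80)&(s>120),"yellow":(h>20)&(h<36)&(s>120),"white":(s<60)&(v>110)}
    for n,m in M.items():
        m=m&(z>base+22)&(z<base+72)&(W[...,0]<800)&(W[...,0]>250)
        k,l,st,ce=cv2.connectedComponentsWithStats(m.astype(np.uint8))
        for i in range(1,k):
            if st[i,4]<80: continue
            q=l==i;P=W[q];lid=P[(P[:,2]>base+26)&(P[:,2]<base+44)];blk=P[P[:,2]>base+54]
            out[n+str(i)]=dict(n=st[i,4],px=ce[i].round(),all=rect(P),blk=rect(blk) if len(blk)>5 else None,zl=np.median(lid[:,2]).round(1) if len(lid) else None,zb=np.median(blk[:,2]).round(1) if len(blk) else None)
    return out
def tool():
    s=read_state();from scipy.spatial.transform import Rotation as R
    r=R.from_rotvec(s["tcp_rot"]).as_matrix();return s,r
def goto(x,y,z,yaw):
    s,r=tool();p=s["tcp_pos"];psi=np.degrees(np.arctan2(r[1,0],r[0,0]))
    dz=(psi-yaw+90)%180-90
    q=np.radians(psi-dz);T=np.array([[np.cos(q),np.sin(q),0],[np.sin(q),-np.cos(q),0],[0,0,-1]])
    d=T.T@(np.array([x,y,z])-p)
    print("t",s["time_s"],"pos",p.round(1),"yaw",psi.round(2),"tilt",r[:,2].round(3),"gap",s["finger_gap"].round(1),"F",s["contact_force"].round(1))
    print("  turn z %.1f then travel mm %s"%(dz,d.round(1)))
E
python3 - <<'E'
from h import *
for n in("top","side"):
    c=dict(np.load(n+"0.npz"));print(n)
    for k,v in cases(c).items(): print(k,v)
    W=cloud(c);H=hsv(c);h,s,v=[H[...,i].astype(int) for i in range(3)];z=W[...,2]
    def big(m):
        k,l,st,_=cv2.connectedComponentsWithStats(m.astype(np.uint8));i=1+st[1:,4].argmax();return W[l==i]
    m=(h>100)&(h<125)&(s>120)&(abs(z)<14)&(W[...,0]<750)&(W[...,1]>150);P=big(m);print("mat",rect(P),np.median(P[:,2]))
    m=(h>3)&(h<16)&(s>170)&(z>60)&(z<130)&(W[...,1]<-200)&(W[...,0]<680);P=big(m);print("trig",rect(P),np.percentile(P[:,2],[5,50,95]))
    roi=(W[...,0]>380)&(W[...,0]<680)&(W[...,1]>20)&(W[...,1]<200)
    P=big(roi&(abs(z-6)<5)&(v>150)&(s<60));print("board",rect(P),np.median(P[:,2]))
    P=big(roi&(z>20)&(z<32));print("fence",rect(P),np.median(P[:,2]))
    if n=="top":
        P=big((z>98)&(z<122)&(v<70)&(W[...,1]<-250)&(W[...,0]<620)&(W[...,0]>400));print("handle",rect(P),np.percentile(P[:,2],[5,50,95]),P.min(0),P.max(0))
        P=big((z>124)&(z<150)&(W[...,1]<-200)&(W[...,0]<700)&(W[...,1]>-450));print("head",rect(P),P.min(0),P.max(0))
E
```

```text
top
green5 {'n': np.int32(90), 'px': array([ 40., 244.]), 'all': (436.3, 718.0, 25.9, 66.3, 86.0), 'blk': (436.3, 718.0, 25.9, 66.3, 86.0), 'zl': None, 'zb': np.float64(70.9)}
green6 {'n': np.int32(581), 'px': array([361., 247.]), 'all': (442.0, -185.0, 60.8, 80.2, 23.8), 'blk': (441.9, -185.2, 18.0, 35.5, -65.2), 'zl': np.float64(34.3), 'zb': np.float64(62.0)}
yellow1 {'n': np.int32(570), 'px': array([312., 233.]), 'all': (480.3, -42.6, 60.6, 80.3, -23.6), 'blk': (480.6, -42.9, 16.6, 35.5, 64.4), 'zl': np.float64(34.3), 'zb': np.float64(61.9)}
white1 {'n': np.int32(96), 'px': array([255., 133.]), 'all': (772.4, 133.5, 24.4, 57.8, 35.8), 'blk': (773.1, 131.5, 21.0, 55.7, 40.6), 'zl': np.float64(35.5), 'zb': np.float64(62.1)}
white3 {'n': np.int32(86), 'px': array([302., 139.]), 'all': (761.5, -6.9, 44.4, 97.2, 19.9), 'blk': None, 'zl': np.float64(39.5), 'zb': None}
white5 {'n': np.int32(490), 'px': array([483., 189.]), 'all': (618.9, -541.0, 11.3, 196.9, -88.7), 'blk': (618.3, -540.9, 10.1, 195.8, -88.3), 'zl': np.float64(33.9), 'zb': np.float64(63.6)}
white6 {'n': np.int32(522), 'px
[... 3578 characters left out ...]
': array([280., 254.]), 'all': (578.7, 98.3, 126.1, 217.1, 88.4), 'blk': None, 'zl': np.float64(27.8), 'zb': None}
white30 {'n': np.int32(670), 'px': array([336., 294.]), 'all': (383.3, 183.4, 94.2, 100.2, 31.9), 'blk': (382.6, 184.4, 94.2, 97.6, 31.9), 'zl': np.float64(34.3), 'zb': np.float64(56.0)}
white32 {'n': np.int32(1196), 'px': array([226., 380.]), 'all': (476.3, 518.4, 107.4, 230.1, -57.6), 'blk': (476.3, 518.4, 107.4, 230.1, -57.6), 'zl': None, 'zb': np.float64(69.5)}
mat (530.9, 347.9, 176.3, 305.6, -89.6) 4.303913854504586Traceback (most recent call last):
  File "<stdin>", line 9, in <module>
  File "<stdin>", line 7, in big
ValueError: attempt to get argmax of an empty sequence
```

```bash
python3 - <<'E'
import cv2,numpy as np
a=cv2.imread("pics/top0.png");b=cv2.imread("pics/side0.png")
A=cv2.resize(a[140:280,230:450],(770,490),interpolation=cv2.INTER_CUBIC);cv2.imwrite("pics/crop.png",A)
E
```

```text
(no output)
```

View pics/crop.png

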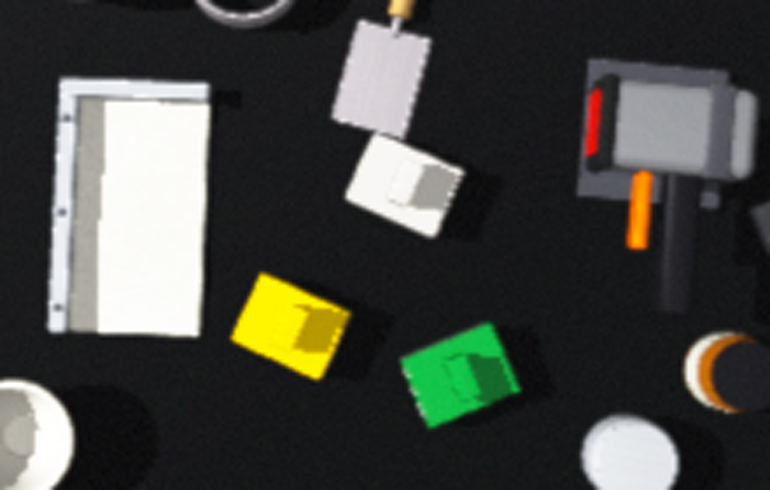

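The crop shows the board (60-210, 80-335) with the fences at its left and top. The reader's trigger is at (638,210) and its handle at (675,240), and all three cases are clear. Measured sizes match the given 60x80, 34/62 high, board 110x200. From these:

- **Fence corner:** about (673, 140), yaw -1.3°
- **Grip point:** about (560, -345, 110), yaw -6°
- **Mat:** centre (530, 347)

I'll move the yellow case first.

```bash
python3 -c "
from h import *
goto(480,-42.5,150,-23.6)"
```

```text
Traceback (most recent call last):
  File "h.py", line 34, in goto
    print("t",s["time_s"],"pos",p.round(1),"yaw",psi.round(2),"tilt",r[:,2].round(3),"gap",s["finger_gap"].round(1),"F",s["contact_force"].round(1))
                                                                                           ^^^^^^^^^^^^^^^^^^^^^
AttributeError: 'float' object has no attribute 'round'
```

```bash
sed -i 's/s\["finger_gap"\].round(1)/round(s["finger_gap"],1)/' h.py; python3 -c "
from h import *
goto(480,-42.5,150,-23.6)"
```

```text
t 0.1 pos [ 221.7 -584.   238.6] yaw 20.79 tilt [-0.001  0.001 -1.   ] gap 85.4 F [ 0.  -0.8  0.1]
  turn z 44.4 then travel mm [  19.9 -599.7   88.6]
```

>>> arm_command --rot '[[0,0,8.9],[0,0,8.9],[0,0,8.9],[0,0,8.9],[0,0,8.8],[0,0,0],[0,0,0],[0,0,0],[0,0,0],[0,0,0],[0,0,0],[0,0,0],[0,0,0],[0,0,0],[0,0,0],[0,0,0],[0,0,0],[0,0,0]]' --travel '[[0,0,0],[0,0,0],[0,0,0],[0,0,0],[0,0,0],[0.002,-0.05,0.005],[0.002,-0.05,0.005],[0.002,-0.05,0.005],[0.002,-0.05,0.005],[0.002,-0.05,0.005],[0.002,-0.05,0.005],[0.002,-0.05,0.005],[0.002,-0.05,0.01],[0.002,-0.05,0.01],[0.002,-0.05,0.01],[0,-0.05,0.01],[0,-0.05,0.01],[0,0,0]]' --grip '[0,0,0,0,0,0,0,0,0,0,0,0,0,0,0,0,0,0]' --force 50

```text
time_s: 2.35
tcp_pos: [499.1, -29.4, 146.9]
tcp_rot: [-3.06, 0.684, 0.013]
contact_force: [-1.3, -0.1, -0.4]
finger_gap: 85.4
```

```bash
python3 -c "
from h import *
goto(480,-42.5,46,-23.6)
goto(480,-42.5,46,-23.6)
for k,v in cases(capture('top')).items():
  if k[0] in 'gy' or -200<v['all'][1]<0: print(k,v['px'],v['all'],v['blk'])"
```

```text
t 2.35 pos [499.1 -29.4 146.9] yaw -25.21 tilt [-0.007  0.008 -1.   ] gap 85.4 F [-1.3 -0.1 -0.4]
  turn z -1.6 then travel mm [-12.3  19.7 100.9]
t 2.35 pos [499.1 -29.4 146.9] yaw -25.21 tilt [-0.007  0.008 -1.   ] gap 85.4 F [-1.3 -0.1 -0.4]
  turn z -1.6 then travel mm [-12.3  19.7 100.9]
green5 [ 40. 246.] (436.5, 720.5, 27.7, 69.9, -89.0) (436.5, 720.5, 27.7, 69.9, -89.0)
green6 [361. 247.] (442.0, -184.8, 60.4, 80.8, 23.4) (441.6, -185.2, 17.9, 36.5, -64.1)
white3 [302. 140.] (762.0, -7.0, 45.8, 97.4, 20.1) None
white7 [345. 192.] (600.5, -135.9, 60.4, 80.3, -23.0) (600.6, -136.0, 17.8, 35.6, 67.5)
```

>>> arm_command --rot '[[0,0,-1.6],[0,0,0],[0,0,0],[0,0,0],[0,0,0],[0,0,0],[0,0,0]]' --travel '[[-0.006,0.01,0.02],[-0.006,0.01,0.02],[0,0,0.02],[0,0,0.01],[0,0,0],[0,0,0],[0,0,0]]' --grip '[0,0,0,0,0,0,0]'

```text
time_s: 3.28
tcp_pos: [478.0, -51.5, 77.1]
tcp_rot: [-3.07, 0.658, 0.009]
contact_force: [-0.3, 0.3, -0.6]
finger_gap: 85.1
```

```bash
python3 -c "
from h import *
goto(480,-42.5,46,-23.6)"
```

```text
t 3.275 pos [478.  -51.5  77.1] yaw -24.19 tilt [-0.005  0.003 -1.   ] gap 85.1 F [-0.3  0.3 -0.6]
  turn z -0.6 then travel mm [-1.8 -9.1 31.1]
```

>>> arm_command --rot '[[0,0,-0.6],[0,0,0],[0,0,0],[0,0,0],[0,0,0],[0,0,0],[0,0,0],[0,0,0],[0,0,0],[0,0,0],[0,0,0]]' --travel '[[-0.002,-0.009,0],[0,0,0],[0,0,0.01],[0,0,0.01],[0,0,0.01],[0,0,0],[0,0,0],[0,0,0],[0,0,0],[0,0,0],[0,0,0]]' --grip '[0,0,0,0,0,0,1,1,1,1,1]' --force 50

```text
time_s: 4.65
tcp_pos: [480.4, -41.5, 45.8]
tcp_rot: [-3.073, 0.64, 0.007]
contact_force: [-0.4, -0.2, -3.0]
finger_gap: 17.3
```

```bash
python3 -c "
from h import *
goto(480,-42.5,46,-23.6);import plant;print(plant.tip_extent)
goto(640,98,110,-1.3)"
```

```text
t 4.65 pos [480.4 -41.5  45.8] yaw -23.51 tilt [-0.004  0.003 -1.   ] gap 17.3 F [-0.4 -0.2 -3. ]
  turn z 0.1 then travel mm [ 0.1  1.1 -0.2]
8.0
t 4.65 pos [480.4 -41.5  45.8] yaw -23.51 tilt [-0.004  0.003 -1.   ] gap 17.3 F [-0.4 -0.2 -3. ]
  turn z -22.2 then travel mm [ 156.4 -143.1  -64.2]
```

>>> arm_command --rot '[[0,0,0],[0,0,0],[0,0,-5.5],[0,0,-5.5],[0,0,-5.5],[0,0,-5.5],[0,0,0],[0,0,0],[0,0,0],[0,0,0],[0,0,0],[0,0,0],[0,0,0],[0,0,0]]' --travel '[[0,0,-0.02],[0,0,-0.03],[0,0,0],[0,0,0],[0,0,0],[0,0,0],[0.025,-0.022,0],[0.03,-0.027,0],[0.03,-0.027,0],[0.03,-0.027,0],[0.02,-0.018,0],[0.01,-0.01,0],[0,0,0],[0,0,0]]' --grip '[1,1,1,1,1,1,1,1,1,1,1,1,1,1]' --force 50

```text
time_s: 6.4
tcp_pos: [625.8, 87.6, 90.2]
tcp_rot: [-3.14, 0.028, 0.026]
contact_force: [-0.1, -0.3, -2.9]
finger_gap: 17.0
```

```bash
python3 -c "
from h import *
goto(632,90,51.8,-1.3)"
```

```text
t 6.4 pos [625.8  87.6  90.2] yaw -1.01 tilt [-0.016  0.001 -1.   ] gap 17.0 F [-0.1 -0.3 -2.9]
  turn z 0.3 then travel mm [ 6.1 -2.5 38.4]
```

```bash
cat >> h.py <<'E'
_g=goto
def goto(x,y,z,yaw):
    _g(x,y,z,yaw)
    from scipy.spatial.transform import Rotation as R
    s,r=tool()
    psi=np.degrees(np.arctan2(r[1,0],r[0,0]));q=np.radians(psi-((psi-yaw+90)%180-90))
    T=np.array([[np.cos(q),np.sin(q),0],[np.sin(q),-np.cos(q),0],[0,0,-1]])
    print("  full rot deg",np.degrees(R.from_matrix(r.T@T).as_rotvec()).round(2))
E
python3 -c "
from h import *
goto(632,90,51.8,-1.3)"
```

```text
t 6.4 pos [625.8  87.6  90.2] yaw -1.01 tilt [-0.016  0.001 -1.   ] gap 17.0 F [-0.1 -0.3 -2.9]
  turn z 0.3 then travel mm [ 6.1 -2.5 38.4]
  full rot deg [-0.05  0.93  0.29]
```

>>> arm_command --rot '[[0,0.9,0.3],[0,0,0],[0,0,0],[0,0,0],[0,0,0],[0,0,0]]' --travel '[[0.006,-0.002,0.01],[0,0,0.01],[0,0,0.01],[0,0,0.004],[0,0,0],[0,0,0]]' --grip '[1,1,1,1,1,1]'

```text
time_s: 7.15
tcp_pos: [630.9, 87.1, 53.3]
tcp_rot: [3.141, -0.04, -0.001]
contact_force: [-0.5, 0.7, -3.5]
finger_gap: 17.0
```

```bash
python3 -c "
from h import *
goto(632,90,51.8,-1.3)"
```

```text
t 7.15 pos [630.9  87.1  53.3] yaw -1.47 tilt [-0.001 -0.001 -1.   ] gap 17.0 F [-0.5  0.7 -3.5]
  turn z -0.2 then travel mm [ 1.  -3.   1.5]
  full rot deg [ 0.04  0.04 -0.17]
```

>>> arm_command --rot '[[0,0,0],[0,0,0],[0,0,0],[0,0,0],[0,0,0],[0,0,0],[0,0,0],[0,0,0]]' --travel '[[0,0,0.0015],[0,-0.003,0],[0,-0.003,0],[0,-0.003,0],[0,-0.003,0],[0,-0.003,0],[0,-0.003,0],[0,-0.003,0]]' --grip '[1,1,1,1,1,1,1,1]'

```text
time_s: 8.15
tcp_pos: [632.1, 103.0, 52.6]
tcp_rot: [3.131, -0.045, -0.001]
contact_force: [-2.5, -9.3, 0.3]
finger_gap: 16.8
```

```bash
python3 -c "
from h import *
goto(642,100.7,51.8,-1.3)"
```

```text
t 8.15 pos [632.1 103.   52.6] yaw -1.65 tilt [-0.001 -0.01  -1.   ] gap 16.8 F [-2.5 -9.3  0.3]
  turn z -0.3 then travel mm [9.9 2.  0.8]
  full rot deg [ 0.56  0.03 -0.35]
```

>>> arm_command --rot '[[0,0,0],[0,0,0],[0,0,0],[0,0,0],[0,0,0],[0,0,0],[0,0,0]]' --travel '[[0.003,0,0.0005],[0.003,0,0],[0.003,0,0],[0.003,0,0],[0.003,-0.001,0],[0.003,-0.001,0],[0.003,-0.001,0]]' --grip '[1,1,1,1,1,1,1]'

```text
time_s: 9.02
tcp_pos: [642.1, 102.8, 52.8]
tcp_rot: [3.121, -0.043, -0.044]
contact_force: [-19.8, -7.5, 16.3]
finger_gap: 16.8
```

```bash
python3 -c "
from h import *
goto(642,100.7,51.8,-1.3)"
```

```text
t 9.025 pos [642.1 102.8  52.8] yaw -1.6 tilt [-0.029 -0.02  -0.999] gap 16.8 F [-19.8  -7.5  16.3]
  turn z -0.3 then travel mm [-0.1  2.1  1. ]
  full rot deg [ 1.17  1.62 -0.28]
```

>>> arm_command --rot '[[1.2,1.6,0],[0,0,0],[0,0,0],[0,0,0],[0,0,0],[0,0,0],[0,0,0],[0,0,0]]' --travel '[[0,0,0],[0,0,0],[0,0,0],[0,0,0],[0,0,-0.02],[0,0,-0.03],[0,0,0],[0,0,0]]' --grip '[1,0.3,0.3,0.3,0.3,0.3,0,0]'

```text
time_s: 10.02
tcp_pos: [643.8, 104.4, 108.6]
tcp_rot: [-3.14, 0.041, -0.004]
contact_force: [0.4, -0.0, -0.8]
finger_gap: 85.3
```

```bash
python3 -c "
from h import *
goto(600.5,-135.9,90,-23)"
```

```text
t 10.025 pos [643.8 104.4 108.6] yaw -1.51 tilt [ 0.003  0.002 -1.   ] gap 85.3 F [ 0.4 -0.  -0.8]
  turn z 21.5 then travel mm [ 54.  238.1  18.6]
  full rot deg [-0.12 -0.13 21.49]
```

>>> arm_command --rot '[[0,0,7.2],[0,0,7.2],[0,0,7.1],[0,0,0],[0,0,0],[0,0,0],[0,0,0],[0,0,0],[0,0,0],[0,0,0],[0,0,0],[0,0,0]]' --travel '[[0,0,0],[0,0,0],[0,0,0],[0,0,0],[0.01,0.04,0],[0.011,0.05,0],[0.011,0.05,0],[0.011,0.05,0],[0.007,0.03,0.01],[0.004,0.015,0.01],[0,0,0],[0,0,0]]' --grip '[0,0,0,0,0,0,0,0,0,0,0,0]'

```text
time_s: 11.52
tcp_pos: [599.0, -135.8, 84.8]
tcp_rot: [-3.08, 0.599, 0.004]
contact_force: [-0.0, 0.3, 0.1]
finger_gap: 85.5
```

```bash
python3 -c "
from h import *
c=capture('side');cv2.imwrite('pics/s1.png',c['image'][:,:,::-1])
for k,v in cases(c).items():
  if k[0] in 'gy' or -200<v['all'][1]<0: print(k,v['px'],v['all'],v['blk'])
c=capture('top')
for b in (0,6):
 for k,v in cases(c,b).items():
  if k[0] in 'gy' or -200<v['all'][1]<0: print(k,v['px'],v['all'],v['blk'])
goto(600.5,-135.9,46,-23)"
```

```text
green1 [378. 210.] (441.4, -184.8, 59.7, 86.4, 22.7) (441.0, -182.7, 21.4, 35.7, -64.0)
yellow1 [276. 241.] (638.5, 104.6, 57.6, 82.8, -1.8) (639.8, 103.7, 20.9, 37.0, 89.8)
white13 [328. 200.] (600.5, -134.3, 64.5, 84.3, -22.2) (598.9, -132.9, 20.7, 37.2, 69.1)
yellow1 [264. 177.] (641.2, 103.0, 60.7, 83.3, -1.5) (641.1, 101.1, 17.3, 35.0, 89.7)
green3 [ 40. 245.] (442.2, 718.7, 28.2, 80.7, -87.9) (442.2, 718.7, 28.2, 80.7, -87.9)
yellow1 [264. 177.] (641.2, 103.2, 60.7, 83.1, -1.5) (641.1, 101.1, 17.3, 35.0, 89.7)
t 11.625 pos [ 599.1 -135.9   84.9] yaw -22.01 tilt [-0.002  0.004 -1.   ] gap 85.2 F [-0.3  0.2  0.7]
  turn z 1.0 then travel mm [ 1.3 -0.6 38.9]
  full rot deg [-0.16  0.16  0.99]
```

>>> arm_command --rot '[[0,0,1],[0,0,0],[0,0,0],[0,0,0],[0,0,0],[0,0,0],[0,0,0],[0,0,0],[0,0,0],[0,0,0],[0,0,0],[0,0,0]]' --travel '[[0.001,0,0.01],[0,0,0.012],[0,0,0.012],[0,0,0.003],[0,0,0],[0,0,0],[0,0,0],[0,0,0],[0,0,0],[0,0,-0.02],[0,0,-0.03],[0,0,0]]' --grip '[0,0,0,0,0,1,1,1,1,1,1,1]'

```text
time_s: 13.12
tcp_pos: [600.4, -134.1, 98.6]
tcp_rot: [-3.075, 0.623, 0.004]
contact_force: [-0.6, -0.0, -3.4]
finger_gap: 17.1
```

```bash
python3 -c "
from h import *
goto(574,95,100,-1.3)"
```

```text
t 13.125 pos [ 600.4 -134.1   98.6] yaw -22.9 tilt [-0.001  0.004 -1.   ] gap 17.1 F [-0.6 -0.  -3.4]
  turn z -21.6 then travel mm [ -31.6 -228.4   -1.4]
  full rot deg [ -0.22   0.13 -21.6 ]
```

>>> arm_command --rot '[[0,0,-7.2],[0,0,-7.2],[0,0,-7.2],[0,0,0],[0,0,0],[0,0,0],[0,0,0],[0,0,0],[0,0,0],[0,0,0],[0,0,0]]' --travel '[[0,0,0],[0,0,0],[0,0,0],[-0.005,-0.035,0],[-0.007,-0.05,0],[-0.007,-0.05,0],[-0.007,-0.05,0],[-0.005,-0.025,0],[-0.003,-0.01,0],[0,0,0],[0,0,0]]' --grip '[1,1,1,1,1,1,1,1,1,1,1]'

```text
time_s: 14.5
tcp_pos: [563.0, 89.0, 91.4]
tcp_rot: [-3.138, 0.022, 0.019]
contact_force: [0.7, -0.5, -3.5]
finger_gap: 16.9
```

```bash
python3 -c "
from h import *
goto(573,92,52.5,-1.5)"
```

```text
t 14.5 pos [563.   89.   91.4] yaw -0.8 tilt [-0.012  0.003 -1.   ] gap 16.9 F [ 0.7 -0.5 -3.5]
  turn z 0.7 then travel mm [10.  -3.3 38.9]
  full rot deg [-0.18  0.7   0.69]
```

>>> arm_command --rot '[[-0.2,0.7,0.7],[0,0,0],[0,0,0],[0,0,0],[0,0,0],[0,0,0],[0,0,0],[0,0,0],[0,0,0],[0,0,0],[0,0,0]]' --travel '[[0.009,-0.002,0.01],[0,0,0.012],[0,0,0.012],[0,0,0.002],[0,0,0],[0,-0.002,0],[0,-0.003,0],[0,-0.003,0],[0,-0.003,0],[0,-0.003,0],[0,-0.003,0]]' --grip '[1,1,1,1,1,1,1,1,1,1,1]'

```text
time_s: 15.88
tcp_pos: [573.9, 104.0, 52.3]
tcp_rot: [3.137, -0.05, 0.001]
contact_force: [-1.4, -11.4, 2.9]
finger_gap: 17.2
```

```bash
python3 -c "
from h import *
goto(582,103,52.5,-1.5)"
```

```text
t 15.875 pos [573.9 104.   52.3] yaw -1.84 tilt [ 0.    -0.004 -1.   ] gap 17.2 F [ -1.4 -11.4   2.9]
  turn z -0.3 then travel mm [ 8.2  0.8 -0.2]
  full rot deg [ 0.25 -0.03 -0.34]
```

>>> arm_command --rot '[[0,0,0],[0,0,0],[0,0,0],[0,0,0],[0,0,0],[0,0,0],[0,0,0]]' --travel '[[0.003,0,0],[0.003,0,0],[0.003,0,0],[0.002,-0.001,0],[0.002,-0.001,0],[0.002,-0.001,0],[0,0,0]]' --grip '[1,1,1,1,1,1,1]'

```text
time_s: 16.75
tcp_pos: [580.9, 103.8, 52.9]
tcp_rot: [3.128, -0.051, -0.03]
contact_force: [0.0, 0.9, -1.7]
finger_gap: 16.8
```

```bash
python3 -c "
from h import *
goto(582,103,52.5,-1.5)"
```

```text
t 16.75 pos [580.9 103.8  52.9] yaw -1.88 tilt [-0.02  -0.013 -1.   ] gap 16.8 F [ 0.   0.9 -1.7]
  turn z -0.4 then travel mm [1.1 0.8 0.4]
  full rot deg [ 0.79  1.11 -0.38]
```

Contact found, tilted slightly. Straighten, release, rise, go to the green case.

>>> arm_command --rot '[[0.8,1.1,0],[0,0,0],[0,0,0],[0,0,0],[0,0,0],[0,0,0],[0,0,0],[0,0,0]]' --travel '[[0,0,0],[0,0,0],[0,0,0],[0,0,0],[0,0,-0.02],[0,0,-0.03],[0,0,0],[0,0,0]]' --grip '[1,0.3,0.3,0.3,0.3,0.3,0,0]'

```text
time_s: 17.75
tcp_pos: [583.1, 105.3, 108.9]
tcp_rot: [-3.138, 0.05, -0.011]
contact_force: [-0.3, 0.7, 0.0]
finger_gap: 85.2
```

```bash
python3 -c "
from h import *
c=capture('top')
for k,v in cases(c).items():
  if k[0] in 'gyw' and v['px'][0]>240 and v['px'][0]<400: print(k,v['px'],v['all'],v['blk'])
goto(442,-185,90,23.5)"
```

```text
green4 [361. 247.] (442.0, -185.1, 61.0, 80.7, 23.6) (442.0, -185.1, 17.9, 36.0, -67.7)
yellow2 [269. 176.] (641.3, 92.9, 59.4, 65.0, 0.9) (641.1, 101.2, 17.1, 34.9, -89.9)
white1 [254. 133.] (772.5, 133.8, 22.7, 57.5, 34.9) (772.9, 133.4, 22.5, 56.5, 34.9)
white3 [301. 140.] (761.4, -6.9, 44.9, 97.1, 19.9) None
white6 [272. 165.] (679.3, 83.3, 13.6, 101.7, -3.0) None
t 17.8 pos [583.3 105.5 109.1] yaw -1.83 tilt [ 0.008  0.004 -1.   ] gap 85.9 F [0.1 0.  0.4]
  turn z -25.3 then travel mm [-245.4  210.    19.1]
  full rot deg [ -0.12  -0.47 -25.33]
```

>>> arm_command --rot '[[0,0,-8.4],[0,0,-8.4],[0,0,-8.4],[0,0,0],[0,0,0],[0,0,0],[0,0,0],[0,0,0],[0,0,0],[0,0,0],[0,0,0],[0,0,0],[0,0,0]]' --travel '[[0,0,0],[0,0,0],[0,0,0],[0,0,0],[-0.035,0.03,0],[-0.042,0.036,0],[-0.042,0.036,0],[-0.042,0.036,0],[-0.042,0.036,0],[-0.025,0.021,0.01],[-0.012,0.01,0.01],[0,0,0],[0,0,0]]' --grip '[0,0,0,0,0,0,0,0,0,0,0,0,0]'

```text
time_s: 19.42
tcp_pos: [440.2, -183.2, 83.6]
tcp_rot: [-3.075, -0.612, -0.009]
contact_force: [0.2, 0.7, 0.3]
finger_gap: 85.2
```

```bash
python3 -c "
from h import *
c=capture('top');cv2.imwrite('pics/t2.png',cv2.resize(c['image'][140:280,230:450,::-1],(770,490),interpolation=cv2.INTER_CUBIC))
for k,v in cases(c).items():
  if k[0] in 'gyw' and v['px'][0]>240 and v['px'][0]<400: print(k,v['px'],v['all'],v['blk'])
goto(442,-185,46,23.5)"
```

```text
green4 [352. 243.] (453.4, -167.4, 26.5, 58.1, 25.8) None
yellow5 [264. 177.] (641.3, 102.2, 59.4, 84.2, 1.1) (641.1, 101.1, 17.1, 34.8, 89.8)
white1 [255. 133.] (772.1, 133.7, 22.9, 57.7, 34.6) (772.8, 132.5, 20.7, 55.9, 37.2)
white3 [301. 140.] (761.5, -6.9, 44.8, 97.0, 20.1) None
white6 [259. 194.] (578.7, 96.7, 123.2, 213.4, 88.5) (580.9, 102.4, 16.8, 34.3, -89.1)
t 19.475 pos [ 440.2 -183.1   83.5] yaw 22.53 tilt [ 0.004  0.007 -1.   ] gap 85.6 F [ 0.3 -0.4 -0. ]
  turn z -1.0 then travel mm [ 0.9  2.4 37.5]
  full rot deg [-0.28 -0.39 -0.97]
```

View pics/t2.png

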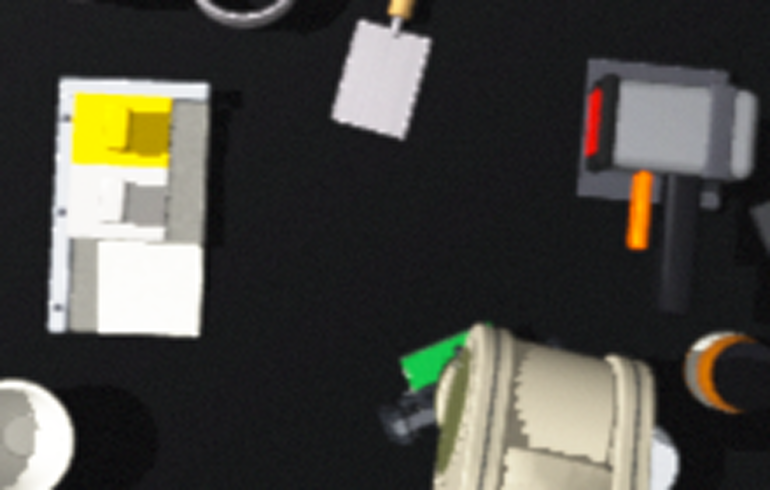

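The picture shows yellow (120,130) in the corner and white (118,205) beside it along the fence, with the gripper over green.

>>> arm_command --rot '[[-0.3,-0.4,-1],[0,0,0],[0,0,0],[0,0,0],[0,0,0],[0,0,0],[0,0,0],[0,0,0],[0,0,0],[0,0,0],[0,0,0],[0,0,0],[0,0,0]]' --travel '[[0.001,0.002,0.01],[0,0,0.012],[0,0,0.012],[0,0,0.002],[0,0,0],[0,0,0],[0,0,0],[0,0,0],[0,0,0],[0,0,-0.02],[0,0,-0.03],[0,0,0],[0,0,0]]' --grip '[0,0,0,0,0,1,1,1,1,1,1,1,1]'

```text
time_s: 21.1
tcp_pos: [441.5, -182.0, 94.3]
tcp_rot: [-3.073, -0.647, 0.004]
contact_force: [-0.1, -1.0, -3.9]
finger_gap: 17.5
```

```bash
python3 -c "
from h import *
goto(513,92,100,-1.8)"
```

```text
t 21.1 pos [ 441.5 -182.    94.3] yaw 23.77 tilt [-0.003  0.001 -1.   ] gap 17.5 F [-0.1 -1.  -3.9]
  turn z 25.6 then travel mm [  62.8 -276.1   -5.7]
  full rot deg [-0.1   0.16 25.57]
```

>>> arm_command --rot '[[0,0,8.5],[0,0,8.5],[0,0,8.5],[0,0,0],[0,0,0],[0,0,0],[0,0,0],[0,0,0],[0,0,0],[0,0,0],[0,0,0],[0,0,0],[0,0,0]]' --travel '[[0,0,0],[0,0,0],[0,0,0],[0,0,0],[0.008,-0.035,-0.003],[0.01,-0.048,0],[0.01,-0.048,0],[0.01,-0.048,0],[0.01,-0.048,0],[0.006,-0.025,0],[0.003,-0.01,0],[0,0,0],[0,0,0]]' --grip '[1,1,1,1,1,1,1,1,1,1,1,1,1]'

```text
time_s: 22.72
tcp_pos: [502.7, 84.0, 86.3]
tcp_rot: [-3.136, 0.026, 0.028]
contact_force: [0.1, -0.7, -4.3]
finger_gap: 16.9
```

```bash
python3 -c "
from h import *
goto(512,92,53,-1.8)"
```

```text
t 22.725 pos [502.7  84.   86.3] yaw -0.96 tilt [-0.018  0.006 -1.   ] gap 16.9 F [ 0.1 -0.7 -4.3]
  turn z 0.8 then travel mm [ 9.  -8.3 33.3]
  full rot deg [-0.3   1.03  0.84]
```

>>> arm_command --rot '[[-0.3,1,0.8],[0,0,0],[0,0,0],[0,0,0],[0,0,0],[0,0,0],[0,0,0],[0,0,0],[0,0,0],[0,0,0],[0,0,0]]' --travel '[[0.008,-0.007,0.008],[0,0,0.012],[0,0,0.01],[0,0,0.002],[0,0,0],[0,-0.002,0.001],[0,-0.003,0],[0,-0.003,0],[0,-0.003,0],[0,-0.003,0],[0,-0.003,0]]' --grip '[1,1,1,1,1,1,1,1,1,1,1]'

```text
time_s: 24.1
tcp_pos: [511.5, 102.5, 52.4]
tcp_rot: [3.137, -0.057, -0.001]
contact_force: [-0.3, -0.1, -2.8]
finger_gap: 17.1
```

```bash
python3 -c "
from h import *
goto(521,105,51.5,-1.8)"
```

```text
t 24.1 pos [511.5 102.5  52.4] yaw -2.07 tilt [-0.001 -0.004 -1.   ] gap 17.1 F [-0.3 -0.1 -2.8]
  turn z -0.3 then travel mm [ 9.4 -2.8  0.9]
  full rot deg [ 0.23  0.04 -0.27]
```

Not yet in contact (force still the case's weight); continue down, +y, then +x.

>>> arm_command --rot '[[0,0,-0.3],[0,0,0],[0,0,0],[0,0,0],[0,0,0],[0,0,0],[0,0,0],[0,0,0],[0,0,0]]' --travel '[[0,0,0.001],[0,-0.002,0.001],[0,-0.003,0],[0,-0.003,0],[0.003,0,0],[0.003,0,0],[0.003,0,0],[0.003,0,0],[0.003,-0.001,0]]' --grip '[1,1,1,1,1,1,1,1,1]'

```text
time_s: 25.22
tcp_pos: [524.7, 105.0, 52.2]
tcp_rot: [3.125, -0.05, -0.014]
contact_force: [-26.7, -8.2, 26.5]
finger_gap: 17.1
```

```bash
python3 -c "
from h import *
goto(521,105,51.5,-1.8)"
```

```text
t 25.225 pos [524.7 105.   52.2] yaw -1.84 tilt [-0.009 -0.016 -1.   ] gap 17.1 F [-26.7  -8.2  26.5]
  turn z -0.0 then travel mm [-3.7  0.2  0.7]
  full rot deg [ 0.93  0.49 -0.04]
```

>>> arm_command --rot '[[0.9,0.5,0],[0,0,0],[0,0,0],[0,0,0],[0,0,0],[0,0,0],[0,0,0],[0,0,0],[0,0,0],[0,0,0],[0,0,0],[0,0,0]]' --travel '[[0,0,0],[0,0,0],[0,0,0],[0,0,0],[0,0,-0.02],[0,0,-0.03],[0,0,0],[-0.025,0,0],[-0.025,0,0],[-0.01,0,0],[0,0,0],[0,0,0]]' --grip '[1,0.3,0.3,0.3,0.3,0.3,1,1,1,1,1,1]'

```text
time_s: 26.72
tcp_pos: [467.2, 108.3, 108.6]
tcp_rot: [-3.14, 0.05, -0.012]
contact_force: [-0.8, 0.2, 0.0]
finger_gap: -0.1
```

```bash
python3 -c "
from h import *
c=capture('top')
for k,v in cases(c).items():
  if k[0] in 'gyw' and v['px'][0]>240 and v['px'][0]<290: print(k,v['px'],v['all'],v['blk'])
goto(462,106,24,-1.8)"
```

```text
green1 [263. 218.] (521.0, 104.0, 58.7, 79.8, -2.5) (521.2, 103.6, 16.7, 34.2, -89.5)
yellow2 [264. 177.] (641.1, 102.3, 59.4, 83.8, 1.0) (641.1, 101.2, 17.0, 35.1, -90.0)
white1 [255. 133.] (772.3, 133.3, 22.1, 57.6, 36.3) (772.7, 131.4, 19.8, 55.5, 40.3)
white5 [261. 190.] (602.4, 96.0, 123.6, 166.2, 88.7) (581.3, 102.4, 16.4, 35.2, -89.4)
t 26.775 pos [467.1 108.4 108.5] yaw -1.81 tilt [ 0.007  0.001 -1.   ] gap 0.0 F [-0.6 -0.4 -0.1]
  turn z -0.0 then travel mm [-5.1  2.5 84.5]
  full rot deg [-0.07 -0.42 -0.01]
```

>>> arm_command --rot '[[0,-0.4,0],[0,0,0],[0,0,0],[0,0,0],[0,0,0],[0,0,0],[0,0,0]]' --travel '[[-0.005,0.002,0.01],[0,0,0.022],[0,0,0.022],[0,0,0.018],[0,0,0.006],[0,0,0],[0,0,0]]' --grip '[1,1,1,1,1,1,1]'

```text
time_s: 27.65
tcp_pos: [462.3, 106.3, 26.0]
tcp_rot: [-3.139, 0.051, 0.003]
contact_force: [1.2, 0.2, -0.5]
finger_gap: -0.4
```

```bash
python3 -c "
from h import *
goto(480,105,24,-1.8)"
```

```text
t 27.65 pos [462.3 106.3  26. ] yaw -1.86 tilt [-0.002  0.003 -1.   ] gap -0.4 F [ 1.2  0.2 -0.5]
  turn z -0.1 then travel mm [17.7  0.7  2. ]
  full rot deg [-0.14  0.13 -0.06]
```

>>> arm_command --rot '[[0,0,0],[0,0,0],[0,0,0],[0,0,0],[0,0,0],[0,0,0],[0,0,0],[0,0,0]]' --travel '[[0.005,0,0.001],[0.005,0,0.001],[0.003,0,0],[0.003,0,0],[0.002,0,0],[0.002,0,0],[0.002,0,0],[0.002,0,0]]' --grip '[1,1,1,1,1,1,1,1]'

```text
time_s: 28.65
tcp_pos: [481.2, 105.8, 23.5]
tcp_rot: [3.14, -0.048, -0.024]
contact_force: [-9.5, 0.3, 7.6]
finger_gap: -0.0
```

```bash
python3 -c "
from h import *
goto(480,105,24,-1.8)"
```

```text
t 28.65 pos [481.2 105.8  23.5] yaw -1.76 tilt [-0.015 -0.001 -1.   ] gap -0.0 F [-9.5  0.3  7.6]
  turn z 0.0 then travel mm [-1.1  0.8 -0.5]
  full rot deg [0.08 0.88 0.04]
```

>>> arm_command --rot '[[0,0,0],[0,0,0],[0,0,0],[0,0.9,0],[0,0,0],[0,0,0],[0,0,0],[0,0,0],[0,0,0],[0,0,0],[0,0,0],[0,0,0],[0,0,0],[0,0,0]]' --travel '[[0.004,0,0],[0.004,0,0],[0.004,0,0],[-0.01,0,0],[-0.01,0,0],[0,0,-0.02],[0,0,-0.03],[0,0,0],[0.01,0.03,0],[0.02,0.03,0],[0.02,0.015,0],[0.01,0.01,0],[0,0,0],[0,0,0]]' --grip '[1,1,1,1,1,1,1,1,1,1,1,1,1,1]'

```text
time_s: 30.4
tcp_pos: [517.7, 18.9, 68.7]
tcp_rot: [3.134, -0.038, -0.047]
contact_force: [1.1, 0.1, 0.6]
finger_gap: -0.1
```

```bash
python3 -c "
from h import *
c=capture('top')
for k,v in cases(c).items():
  if k[0] in 'gyw' and v['px'][0]>240 and v['px'][0]<290: print(k,v['px'],v['all'],v['blk'])
goto(521,32,24,-1.8)"
```

```text
yellow1 [264. 177.] (641.2, 100.3, 59.6, 79.4, 0.5) (641.2, 100.8, 17.3, 35.1, -88.3)
white1 [255. 133.] (772.5, 133.0, 22.8, 57.6, 37.7) (773.4, 131.6, 19.8, 55.7, 41.3)
white5 [257. 188.] (578.9, 96.4, 123.1, 213.7, 88.7) (591.1, 102.5, 14.7, 16.9, 3.1)
t 30.45 pos [517.7  18.9  68.8] yaw -1.4 tilt [-0.03  -0.007 -1.   ] gap 0.1 F [-0.1  0.3 -0.8]
  turn z 0.4 then travel mm [  2.9 -13.2  44.8]
  full rot deg [0.46 1.69 0.41]
```

>>> arm_command --rot '[[0.5,1.7,0.4],[0,0,0],[0,0,0],[0,0,0],[0,0,0],[0,0,0],[0,0,0],[0,0,0],[0,0,0],[0,0,0],[0,0,0],[0,0,0]]' --travel '[[0.003,0,0.01],[0,0,0.016],[0,0,0.014],[0,0,0.002],[0,-0.008,0],[0,-0.008,0],[0,-0.005,0],[0,-0.003,0],[0,-0.003,0],[0,-0.003,0],[0,-0.003,0],[0,-0.003,0]]' --grip '[1,1,1,1,1,1,1,1,1,1,1,1]'

```text
time_s: 31.95
tcp_pos: [520.7, 51.1, 25.7]
tcp_rot: [3.131, -0.053, -0.003]
contact_force: [-2.6, -10.1, 5.6]
finger_gap: 0.0
```

```bash
python3 -c "
from h import *
goto(521,50,24,-1.8)"
```

```text
t 31.95 pos [520.7  51.1  25.7] yaw -1.93 tilt [-0.002 -0.01  -1.   ] gap 0.0 F [ -2.6 -10.1   5.6]
  turn z -0.1 then travel mm [0.3 1.1 1.7]
  full rot deg [ 0.57  0.09 -0.13]
```

>>> arm_command --rot '[[0,0,0],[0,0,0],[0.5,0,0],[0,0,0],[0,0,0],[0,0,0],[0,0,0],[0,0,0],[0,0,0],[0,0,0],[0,0,0],[0,0,0],[0,0,0],[0,0,0],[0,0,0]]' --travel '[[0,-0.005,0],[0,-0.005,0],[0,0.008,0],[0,0.008,0],[0.015,0,0],[0.025,0,0],[0.012,0,0],[0.004,0,0],[0,0,0],[0,-0.004,0],[0,-0.004,0],[0,-0.004,0],[0,-0.005,0],[0,-0.005,0],[0,-0.005,0]]' --grip '[1,1,1,1,1,1,1,1,1,1,1,1,1,1,1]'

```text
time_s: 33.83
tcp_pos: [576.2, 50.0, 25.4]
tcp_rot: [3.115, -0.076, -0.013]
contact_force: [-5.4, -18.4, 11.3]
finger_gap: -0.1
```

```bash
python3 -c "
from h import *
goto(581,50,24,-1.8)"
```

```text
t 33.825 pos [576.2  50.   25.4] yaw -2.79 tilt [-0.009 -0.026 -1.   ] gap -0.1 F [ -5.4 -18.4  11.3]
  turn z -1.0 then travel mm [ 4.8 -0.1  1.4]
  full rot deg [ 1.49  0.46 -0.99]
```

Same for yellow.

>>> arm_command --rot '[[1.5,0.5,-1],[0,0,0],[0,0,0],[0,0,0],[0,0,0],[0,0,0],[0,0,0],[0,0,0],[0,0,0],[0,0,0],[0,0,0],[0,0,0],[0,0,0]]' --travel '[[0,0.008,0],[0,0.008,0],[0.018,0,0],[0.025,0,0],[0.012,0,0],[0.004,0,0],[0,0,0],[0,-0.004,0],[0,-0.004,0],[0,-0.004,0],[0,-0.005,0],[0,-0.005,0],[0,-0.005,0]]' --grip '[1,1,1,1,1,1,1,1,1,1,1,1,1]'

```text
time_s: 35.45
tcp_pos: [634.5, 48.9, 25.7]
tcp_rot: [3.124, -0.061, -0.007]
contact_force: [-4.9, -14.0, 8.7]
finger_gap: 0.2
```

```bash
python3 -c "
from h import *
goto(641,50,24,-1.8)"
```

```text
t 35.45 pos [634.5  48.9  25.7] yaw -2.24 tilt [-0.005 -0.017 -1.   ] gap 0.2 F [ -4.9 -14.    8.7]
  turn z -0.4 then travel mm [ 6.5 -1.3  1.7]
  full rot deg [ 1.    0.24 -0.43]
```

>>> arm_command --rot '[[1,0.2,-0.4],[0,0,0],[0,0,0],[0,0,0],[0,0,0],[0,0,0],[0,0,0],[0,0,0],[0,0,0]]' --travel '[[0,0.01,0],[0,0.01,0],[0,0.03,-0.02],[0,0.05,-0.03],[0,0.05,-0.04],[0,0.05,-0.03],[0,0.03,-0.01],[0,0,0],[0,0,0]]' --grip '[1,1,1,1,1,1,0,0,0]'

```text
time_s: 36.58
tcp_pos: [626.6, -186.6, 158.4]
tcp_rot: [-3.137, 0.046, -0.0]
contact_force: [0.1, 0.7, -0.6]
finger_gap: 54.1
```

```bash
cat > chk.py <<'E'
from h import *
import sys
c=capture('top');d=capture('side')
for n,q in(("top",c),("side",d)):
  for k,v in cases(q).items():
    if k[0] in 'gyw' and v['px'][0]>240 and v['px'][0]<320: print(n,k,v['px'],v['all'],v['blk'])
A=cv2.resize(c['image'][155:245,235:300,::-1],(433,600),interpolation=cv2.INTER_CUBIC)
B=cv2.resize(d['image'][215:290,245:345,::-1],(367,275),interpolation=cv2.INTER_CUBIC)
o=np.zeros((600,800,3),np.uint8);o[:,:433]=A;o[:275,433:]=B;cv2.imwrite(f'pics/{sys.argv[1]}.png',o)
E
python3 chk.py row1; python3 -c "
from h import *
goto(560,-338,200,-6)"
```

```text
top green1 [262. 218.] (521.9, 103.7, 57.6, 79.2, -2.0) (521.3, 104.7, 18.1, 35.0, 87.8)
top yellow3 [264. 177.] (641.2, 101.6, 59.2, 80.9, 0.7) (641.1, 102.4, 18.0, 35.1, 86.5)
top white1 [254. 133.] (772.7, 133.9, 23.7, 57.5, 34.8) (773.1, 133.6, 23.3, 56.6, 34.8)
top white3 [302. 139.] (761.6, -6.9, 44.4, 97.1, 20.1) None
top white5 [260. 193.] (578.9, 96.6, 122.9, 213.9, 88.5) (581.5, 103.2, 18.0, 36.1, 85.5)
side green1 [308. 259.] (518.0, 108.2, 57.0, 78.9, -3.5) (519.9, 107.3, 19.2, 32.8, 83.8)
side yellow1 [275. 240.] (640.2, 104.6, 57.8, 81.9, -3.7) (641.0, 105.1, 20.7, 38.2, 80.4)
side white16 [262. 207.] (768.0, 1.2, 62.5, 109.2, -0.6) None
side white19 [288. 254.] (579.2, 111.3, 99.4, 217.2, 89.0) (568.4, 105.3, 19.5, 60.9, -89.6)
t 36.675 pos [ 626.5 -186.5  158.2] yaw -1.64 tilt [-0.     0.004 -1.   ] gap 68.9 F [ 0.3  1.  -0.2]
  turn z 4.4 then travel mm [-50.3 157.6 -41.8]
  full rot deg [-0.23  0.04  4.36]
```

View pics/row1.png

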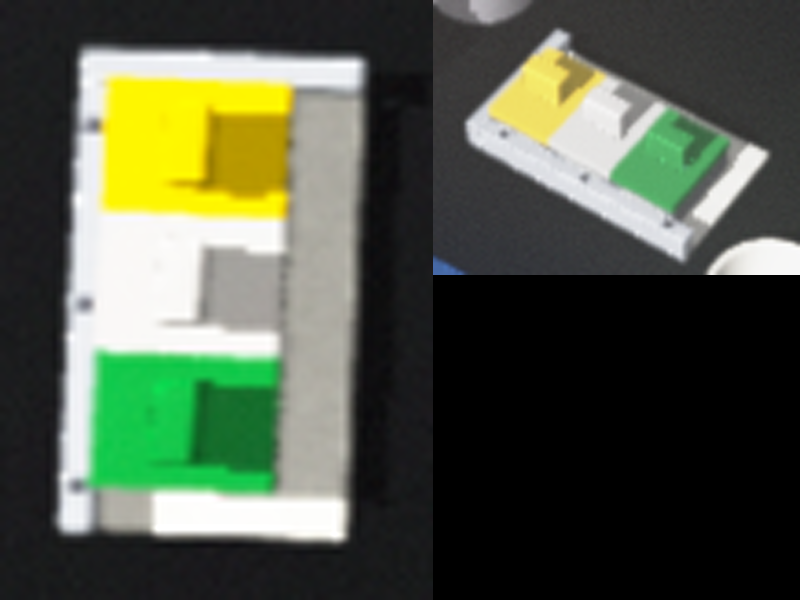

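The crop shows yellow, white and green in one continuous row (left 100-290, 80-490). Adjacent edges touch, the long-fence edge is straight, and the spacing is 60 mm. Next I'll refine the handle pose.

```bash
python3 -c "
from h import *
c=dict(np.load('top0.npz'));W=cloud(c);H=hsv(c);z=W[...,2];x=W[...,0];y=W[...,1]
m=(z>119)&(z<131)&(y<-320)&(y>-380)&(x>480)&(x<598);P=W[m];print('handle top',rect(P),np.median(P[:,2]),P.min(0),P.max(0))
h,s=H[...,0],H[...,1]
m=(h>3)&(h<18)&(s>150)&(abs(z-122)<6)&(y<-280)&(y>-340)&(x>520)&(x<640);P=W[m];print('trig top',rect(P),P.min(0),P.max(0))
m=(z>130)&(z<140)&(y<-260)&(y>-420)&(x>560);P=W[m];print('head top',rect(P),P.min(0),P.max(0))
"
```

```text
handle top (546.1, -341.2, 38.8, 100.4, -88.6) 124.30397568386581 [ 495.94528183 -359.74495373  119.02690565] [ 596.64171795 -320.64127676  129.18251897]
trig top (578.4, -315.5, 10.0, 58.0, 85.3) [ 549.5990717  -321.93018826  116.05829122] [ 607.06760534 -308.30930641  125.60767311]
head top (640.8, -339.6, 73.2, 121.1, -4.3) [ 601.44428067 -400.26228164  130.01559029] [ 681.08523674 -277.19535242  139.93553669]
```

```bash
python3 -c "
from h import *
goto(559.5,-338.3,185,-4.7)"
```

```text
t 36.675 pos [ 626.5 -186.5  158.2] yaw -1.64 tilt [-0.     0.004 -1.   ] gap 68.9 F [ 0.3  1.  -0.2]
  turn z 3.1 then travel mm [-54.4 156.8 -26.8]
  full rot deg [-0.23  0.04  3.06]
```

>>> arm_command --rot '[[0,0,3.1],[0,0,0],[0,0,0],[0,0,0],[0,0,0],[0,0,0],[0,0,0],[0,0,0]]' --travel '[[0,0,-0.015],[0,0,-0.01],[-0.014,0.04,0],[-0.015,0.045,0],[-0.013,0.035,0],[-0.007,0.015,0],[0,0,0],[0,0,0]]' --grip '[0,0,0,0,0,0,0,0]'

```text
time_s: 37.67
tcp_pos: [568.5, -309.4, 181.1]
tcp_rot: [-3.131, 0.098, 0.004]
contact_force: [-0.2, 0.6, 0.5]
finger_gap: 85.2
```

```bash
python3 -c "
from h import *
goto(559.5,-338.3,96,-4.7)"
```

```text
t 37.675 pos [ 568.5 -309.4  181.1] yaw -3.58 tilt [-0.002  0.009 -1.   ] gap 85.2 F [-0.2  0.6  0.5]
  turn z 1.1 then travel mm [-6.6 29.6 85.1]
  full rot deg [-0.53  0.18  1.12]
```

>>> arm_command --rot '[[-0.5,0,1.1],[0,0,0],[0,0,0],[0,0,0],[0,0,0]]' --travel '[[-0.004,0.015,0],[-0.003,0.01,0],[0,0.003,0],[0,0,0],[0,0,0]]' --grip '[0,0,0,0,0]'

```text
time_s: 38.3
tcp_pos: [560.6, -335.8, 181.0]
tcp_rot: [-3.138, 0.124, 0.004]
contact_force: [0.8, -0.8, -0.2]
finger_gap: 85.7
```

```bash
python3 -c "
from h import *
goto(559.5,-338.3,96,-4.7)"
```

```text
t 38.3 pos [ 560.6 -335.8  181. ] yaw -4.52 tilt [-0.003  0.001 -1.   ] gap 85.7 F [ 0.8 -0.8 -0.2]
  turn z 0.2 then travel mm [-0.8  2.6 85. ]
  full rot deg [-0.05  0.15  0.18]
```

>>> arm_command --rot '[[0,0,0.2],[0,0,0],[0,0,0],[0,0,0],[0,0,0],[0,0,0],[0,0,0]]' --travel '[[-0.001,0.002,0.01],[0,0,0.02],[0,0,0.02],[0,0,0.02],[0,0,0.01],[0,0,0],[0,0,0]]' --grip '[0,0,0,0,0,0,0]'

```text
time_s: 39.17
tcp_pos: [557.9, -336.1, 92.9]
tcp_rot: [-3.136, 0.128, 0.009]
contact_force: [-0.0, 0.2, 0.8]
finger_gap: 85.4
```

```bash
python3 -c "
from h import *
goto(559.5,-338.3,96,-4.7)
for n in ('top','side'):
  c=capture(n);cv2.imwrite('pics/trig_%s.png'%n,cv2.resize((c['image'][130:260,360:490] if n=='top' else c['image'][110:200,300:430])[:,:,::-1],None,fx=3,fy=3))
a=cv2.imread('pics/trig_top.png');b=cv2.imread('pics/trig_side.png');o=np.zeros((390,780,3),np.uint8);o[:a.shape[0],:390]=a;o[:b.shape[0],390:]=b;cv2.imwrite('pics/trig1.png',o)
"
```

```text
t 39.175 pos [ 557.9 -336.1   92.9] yaw -4.66 tilt [-0.006  0.003 -1.   ] gap 85.4 F [-0.   0.2  0.8]
  turn z 0.0 then travel mm [ 1.8  2.  -3.1]
  full rot deg [-0.17  0.34  0.04]
```

View pics/trig1.png

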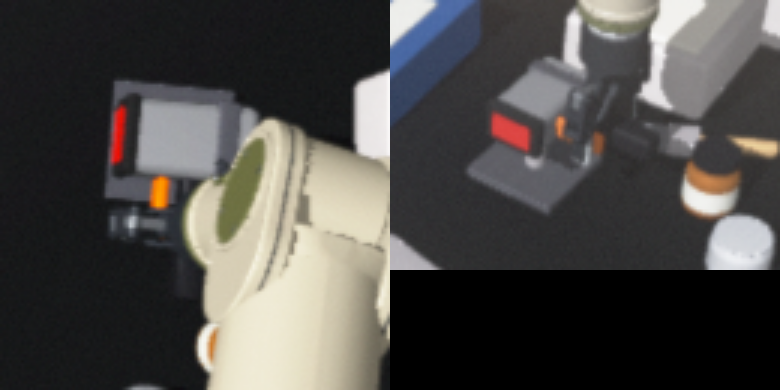

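The gripper straddles the handle and trigger: the orange bar is seen on the +y side at (160,190), and the +y finger is outside it. Squeeze.

>>> arm_command --rot '[[0,0,0],[0,0,0],[0,0,0],[0,0,0],[0,0,0],[0,0,0],[0,0,0],[0,0,0]]' --travel '[[0.001,0.001,-0.003],[0,0,0],[0,0,0],[0,0,0],[0,0,0],[0,0,0],[0,0,0],[0,0,0]]' --grip '[0,0,0.6,0.8,1,1,1,1]' --force 40

```text
time_s: 40.28
tcp_pos: [559.8, -339.0, 98.8]
tcp_rot: [-3.139, 0.128, 0.004]
contact_force: [-0.2, -1.7, 2.3]
finger_gap: 41.3
```

```bash
python3 -c "
from h import *
goto(559.5,-338.3,96,-4.7)"
```

```text
t 40.275 pos [ 559.8 -339.    98.8] yaw -4.65 tilt [-0.002  0.    -1.   ] gap 41.3 F [-0.2 -1.7  2.3]
  turn z 0.0 then travel mm [-0.3 -0.7  2.8]
  full rot deg [0.   0.14 0.05]
```

>>> arm_command --rot '[[0,0,0],[0,0,0],[0,0,0],[0,0,0]]' --travel '[[0,0,0],[0,0,0],[0,0,0],[0,0,0]]' --grip '[1,1,1,1]' --force 60

```text
time_s: 40.78
tcp_pos: [559.7, -339.2, 98.9]
tcp_rot: [3.139, -0.127, -0.004]
contact_force: [-0.3, -2.0, 1.6]
finger_gap: 40.9
```

>>> arm_command --rot '[[0,0,0],[0,0,0],[0,0,0],[0,0,0],[0,0,0],[0,0,0],[0,0,0],[0,0,0],[0,0,0],[0,0,0],[0,0,0]]' --travel '[[0,0,0],[0,0,0],[0,0,0],[0,0,0],[0,0,0],[0,0,-0.02],[0,0,-0.03],[0,0,-0.03],[0,0,-0.02],[0,0,0],[0,0,0]]' --grip '[0,0,0,0,0,0,0,0,0,0,0]' --force 50

```text
time_s: 42.15
tcp_pos: [560.7, -337.7, 207.0]
tcp_rot: [-3.138, 0.127, -0.0]
contact_force: [-0.5, 0.3, -0.3]
finger_gap: 85.5
```

```bash
python3 chk.py row2; python3 -c "
from h import *
c=capture('top');W=cloud(c);H=hsv(c);z=W[...,2];x=W[...,0];y=W[...,1];h,s=H[...,0],H[...,1]
m=(h>3)&(h<18)&(s>150)&(abs(z-122)<6)&(y<-280)&(y>-340)&(x>520)&(x<640);P=W[m];print('trig top',rect(P) if len(P)>4 else len(P))
goto(521.3,104.5,110,-1.8)"
```

```text
top green1 [262. 218.] (521.9, 103.9, 57.6, 78.4, -2.0) (521.2, 104.5, 18.3, 34.7, 88.9)
top yellow1 [264. 177.] (641.4, 102.1, 59.7, 81.6, 1.0) (641.0, 102.1, 17.6, 35.8, 85.3)
top white1 [254. 133.] (772.8, 134.2, 24.0, 58.2, 35.3) (773.3, 132.2, 21.5, 56.1, 39.6)
top white3 [302. 139.] (761.5, -6.6, 46.3, 96.9, 19.3) None
top white5 [260. 193.] (578.8, 97.0, 122.9, 213.8, 88.3) (581.4, 103.2, 17.9, 36.3, 84.3)
side green1 [308. 259.] (519.3, 108.8, 56.9, 78.6, -1.7) (520.5, 107.1, 20.2, 34.0, 86.8)
side yellow1 [275. 240.] (640.9, 104.6, 57.1, 81.9, -1.2) (641.2, 105.0, 21.6, 36.1, 82.5)
side white17 [262. 208.] (766.3, 3.0, 64.5, 104.5, -1.4) None
side white20 [288. 254.] (579.9, 112.3, 98.5, 217.1, 89.2) (568.5, 107.5, 22.4, 60.6, 87.2)
trig top (578.2, -315.7, 9.8, 57.8, 84.8)
t 42.3 pos [ 560.5 -337.6  206.4] yaw -4.64 tilt [-0.001  0.001 -1.   ] gap 85.0 F [-1.1  0.3  0.3]
  turn z -2.8 then travel mm [ -53.1 -440.6   96.4]
  full rot deg [-0.07  0.04 -2.84]
```

Gap went to 40.9-41.3 mm (fully in is 41.5), the trigger is back at rest and the row has not moved. Next I'll transfer the cases to the mat, green first.

>>> arm_command --rot '[[0,0,-2.8],[0,0,0],[0,0,0],[0,0,0],[0,0,0],[0,0,0],[0,0,0],[0,0,0],[0,0,0],[0,0,0],[0,0,0],[0,0,0],[0,0,0],[0,0,0]]' --travel '[[0,0,0],[-0.004,-0.035,0],[-0.006,-0.05,0.005],[-0.006,-0.05,0.01],[-0.006,-0.05,0.01],[-0.006,-0.05,0.01],[-0.006,-0.05,0.01],[-0.006,-0.05,0.01],[-0.006,-0.05,0.01],[-0.003,-0.03,0.01],[-0.002,-0.012,0.01],[0,0,0],[0,0,0],[0,0,0]]' --grip '[0,0,0,0,0,0,0,0,0,0,0,0,0,0]'

```text
time_s: 44.05
tcp_pos: [517.4, 99.7, 112.1]
tcp_rot: [-3.138, 0.057, 0.018]
contact_force: [0.7, -0.2, 0.5]
finger_gap: 85.3
```

```bash
python3 -c "
from h import *
goto(521.3,104.5,52,-1.8)"
```

```text
t 44.05 pos [517.4  99.7 112.1] yaw -2.08 tilt [-0.012  0.003 -1.   ] gap 85.3 F [ 0.7 -0.2  0.5]
  turn z -0.3 then travel mm [ 3.8 -4.9 60.1]
  full rot deg [-0.14  0.67 -0.28]
```

>>> arm_command --rot '[[0,0.7,-0.3],[0,0,0],[0,0,0],[0,0,0],[0,0,0],[0,0,0],[0,0,0],[0,0,0],[0,0,0],[0,0,0],[0,0,0],[0,0,0],[0,0,0],[0,0,0],[0,0,0]]' --travel '[[0.003,-0.004,0.008],[0,0,0.016],[0,0,0.018],[0,0,0.01],[0,0,0.003],[0,0,0],[0,0,0],[0,0,0],[0,0,0],[0,0,0],[0,0,0],[0,0,-0.02],[0,0,-0.03],[0,0,0],[0,0,0]]' --grip '[0,0,0,0,0,0,1,1,1,1,1,1,1,1,1]'

```text
time_s: 45.92
tcp_pos: [520.2, 102.0, 106.0]
tcp_rot: [-3.14, 0.052, -0.001]
contact_force: [0.3, 0.6, -4.9]
finger_gap: 16.7
```

```bash
python3 -c "
from h import *
goto(450,346,100,-1.8)"
```

```text
t 45.925 pos [520.2 102.  106. ] yaw -1.89 tilt [ 0.     0.002 -1.   ] gap 16.7 F [ 0.3  0.6 -4.9]
  turn z -0.1 then travel mm [ -77.8 -241.6    6. ]
  full rot deg [-0.09 -0.02 -0.09]
```

>>> arm_command --rot '[[0,0,0],[0,0,0],[0,0,0],[0,0,0],[0,0,0],[0,0,0],[0,0,0],[0,0,0],[0,0,0]]' --travel '[[-0.01,-0.035,0],[-0.016,-0.05,0],[-0.016,-0.05,0],[-0.016,-0.05,0],[-0.01,-0.03,0],[-0.005,-0.014,0],[0,0,0],[0,0,0],[0,0,0]]' --grip '[1,1,1,1,1,1,1,1,1]'

```text
time_s: 47.05
tcp_pos: [450.9, 335.0, 98.2]
tcp_rot: [3.137, -0.06, -0.015]
contact_force: [-0.1, 0.0, -3.7]
finger_gap: 17.1
```

```bash
python3 -c "
from h import *
goto(450,346,52,-1.8)"
```

```text
t 47.05 pos [450.9 335.   98.2] yaw -2.18 tilt [-0.009 -0.004 -1.   ] gap 17.1 F [-0.1  0.  -3.7]
  turn z -0.4 then travel mm [ -1.2 -11.   46.2]
  full rot deg [ 0.23  0.54 -0.38]
```

>>> arm_command --rot '[[0.2,0.5,0],[0,0,0],[0,0,0],[0,0,0],[0,0,0],[0,0,0],[0,0,0],[0,0,0],[0,0,0]]' --travel '[[0,-0.007,0.008],[0,-0.002,0.014],[0,0,0.014],[0,0,0.004],[0,0,0],[0,0,0.001],[0,0,0.001],[0,0,0.001],[0,0,0]]' --grip '[1,1,1,1,1,1,1,1,1]'

```text
time_s: 48.18
tcp_pos: [452.2, 342.9, 52.1]
tcp_rot: [3.14, -0.064, 0.001]
contact_force: [0.0, -0.3, -3.1]
finger_gap: 17.2
```

```bash
python3 -c "
from h import *
goto(450,346,50,-1.8)"
```

```text
t 48.175 pos [452.2 342.9  52.1] yaw -2.33 tilt [ 0.    -0.001 -1.   ] gap 17.2 F [ 0.  -0.3 -3.1]
  turn z -0.5 then travel mm [-2.3 -3.   2.1]
  full rot deg [ 0.06 -0.02 -0.53]
```

>>> arm_command --rot '[[0,0,0],[0,0,0],[0,0,0],[0,0,0]]' --travel '[[0,0,0.0015],[0,0,0.0015],[0,0,0.0015],[0,0,0.0015]]' --grip '[1,1,1,1]'

```text
time_s: 48.68
tcp_pos: [452.3, 343.0, 51.9]
tcp_rot: [3.137, -0.064, 0.004]
contact_force: [-7.2, -7.1, 14.8]
finger_gap: 17.1
```

Contact with the mat (z stops, upward force). Release, rise, and go to white.

>>> arm_command --rot '[[0,0,0],[0,0,0],[0,0,0],[0,0,0],[0,0,0],[0,0,0],[0,0,0],[0,0,0]]' --travel '[[0,0,-0.001],[0,0,0],[0,0,0],[0,0,0],[0,0,-0.02],[0,0,-0.035],[0,0,0],[0,0,0]]' --grip '[1,0,0,0,0,0,0,0]'

```text
time_s: 49.68
tcp_pos: [453.3, 344.5, 113.8]
tcp_rot: [3.14, -0.064, 0.009]
contact_force: [-0.5, -0.1, -0.6]
finger_gap: 85.7
```

```bash
python3 -c "
from h import *
c=capture('top')
for k,v in cases(c).items():
    if k[0] in 'gyw' and v['px'][0]>140 and v['px'][0]<320: print(k,v['px'],v['all'],v['blk'],v['zb'])
goto(581.5,103.2,105,-1.8)"
```

```text
green4 [182. 236.] (453.9, 341.9, 58.3, 82.1, -4.2) (463.4, 342.0, 11.6, 18.0, 0.5) 65.1
yellow4 [264. 177.] (641.8, 102.1, 59.9, 80.8, -0.5) (640.9, 102.3, 17.4, 35.2, 86.7) 68.0
white1 [255. 133.] (772.1, 132.9, 22.8, 57.6, 37.3) (772.9, 132.1, 20.9, 55.9, 38.7) 61.8
white3 [302. 140.] (761.3, -6.9, 44.6, 97.3, 19.7) None None
white6 [259. 194.] (579.0, 96.4, 123.6, 213.5, 88.8) (581.4, 103.8, 18.5, 35.6, 87.1) 67.5
white23 [231. 267.] (383.3, 182.6, 95.4, 96.8, -88.2) (383.4, 181.4, 94.3, 95.1, -70.7) 55.6
t 49.725 pos [453.4 344.8 114. ] yaw -2.32 tilt [ 0.006 -0.    -1.   ] gap 85.1 F [-0.3  0.4 -0.1]
  turn z -0.5 then travel mm [135.7 237.4   9. ]
  full rot deg [ 0.   -0.35 -0.52]
```

>>> arm_command --rot '[[0,-0.3,-0.5],[0,0,0],[0,0,0],[0,0,0],[0,0,0],[0,0,0],[0,0,0],[0,0,0],[0,0,0],[0,0,0]]' --travel '[[0,0,0],[0.018,0.033,0],[0.026,0.046,0],[0.026,0.046,0],[0.026,0.046,0],[0.019,0.033,0],[0.008,0.014,0.005],[0.003,0.005,0.003],[0,0,0],[0,0,0]]' --grip '[0,0,0,0,0,0,0,0,0,0]'

```text
time_s: 50.98
tcp_pos: [572.2, 115.7, 101.0]
tcp_rot: [-3.14, 0.033, 0.014]
contact_force: [-0.3, 0.2, 0.3]
finger_gap: 85.1
```

```bash
python3 -c "
from h import *
goto(581.5,103.4,52,-1.8)"
```

```text
t 50.975 pos [572.2 115.7 101. ] yaw -1.22 tilt [-0.009  0.002 -1.   ] gap 85.1 F [-0.3  0.2  0.3]
  turn z 0.6 then travel mm [ 9.7 12.  49. ]
  full rot deg [-0.08  0.5   0.58]
```

>>> arm_command --rot '[[0,0.5,0.6],[0,0,0],[0,0,0],[0,0,0],[0,0,0],[0,0,0],[0,0,0],[0,0,0],[0,0,0],[0,0,0],[0,0,0],[0,0,0],[0,0,0],[0,0,0],[0,0,0]]' --travel '[[0.007,0.009,0],[0.002,0.002,0.012],[0,0,0.016],[0,0,0.012],[0,0,0.003],[0,0,0],[0,0,0],[0,0,0],[0,0,0],[0,0,0],[0,0,0],[0,0,-0.02],[0,0,-0.03],[0,0,0],[0,0,0]]' --grip '[0,0,0,0,0,0,1,1,1,1,1,1,1,1,1]'

```text
time_s: 52.85
tcp_pos: [580.1, 104.0, 107.9]
tcp_rot: [3.14, -0.047, -0.002]
contact_force: [0.3, -0.3, -4.1]
finger_gap: 16.8
```

```bash
python3 -c "
from h import *
goto(540,346,100,-1.8)"
```

```text
t 52.85 pos [580.1 104.  107.9] yaw -1.72 tilt [-0.001 -0.001 -1.   ] gap 16.8 F [ 0.3 -0.3 -4.1]
  turn z 0.1 then travel mm [ -47.7 -240.6    7.9]
  full rot deg [0.07 0.06 0.08]
```

>>> arm_command --rot '[[0,0,0],[0,0,0],[0,0,0],[0,0,0],[0,0,0],[0,0,0],[0,0,0],[0,0,0],[0,0,0]]' --travel '[[-0.006,-0.035,0],[-0.01,-0.05,0],[-0.01,-0.05,0],[-0.01,-0.05,0],[-0.006,-0.034,0],[-0.003,-0.018,0],[0,-0.004,0],[0,0,0],[0,0,0]]' --grip '[1,1,1,1,1,1,1,1,1]'

```text
time_s: 53.98
tcp_pos: [540.8, 346.2, 99.2]
tcp_rot: [3.133, -0.058, -0.015]
contact_force: [0.2, 0.4, -3.4]
finger_gap: 16.6
```

```bash
python3 -c "
from h import *
goto(540,344,54,-1.8)"
```

```text
t 53.975 pos [540.8 346.2  99.2] yaw -2.14 tilt [-0.01  -0.008 -1.   ] gap 16.6 F [ 0.2  0.4 -3.4]
  turn z -0.3 then travel mm [-0.7  2.2 45.2]
  full rot deg [ 0.48  0.56 -0.34]
```

>>> arm_command --rot '[[0.5,0.6,-0.3],[0,0,0],[0,0,0],[0,0,0],[0,0,0],[0,0,0],[0,0,0],[0,0,0],[0,0,0]]' --travel '[[0,0,0.008],[0,0,0.014],[0,0,0.014],[0,0,0.006],[0,0,0],[0,0,0.0015],[0,0,0.0015],[0,0,0.0015],[0,0,0.0015]]' --grip '[1,1,1,1,1,1,1,1,1]'

```text
time_s: 55.1
tcp_pos: [542.1, 343.1, 53.5]
tcp_rot: [3.138, -0.055, 0.005]
contact_force: [-4.3, -4.6, 8.3]
finger_gap: 17.1
```

>>> arm_command --rot '[[0,0,0],[0,0,0],[0,0,0],[0,0,0],[0,0,0],[0,0,0],[0,0,0],[0,0,0]]' --travel '[[0,0,0.001],[0,0,0],[0,0,0],[0,0,0],[0,0,-0.02],[0,0,-0.035],[0,0,0],[0,0,0]]' --grip '[1,0,0,0,0,0,0,0]'

```text
time_s: 56.1
tcp_pos: [543.0, 345.1, 114.7]
tcp_rot: [-3.14, 0.054, -0.012]
contact_force: [0.7, 0.2, -0.7]
finger_gap: 85.4
```

```bash
python3 -c "
from h import *
c=capture('top')
for k,v in cases(c).items():
    if k[0] in 'gyw' and v['px'][0]>140 and v['px'][0]<320: print(k,v['px'],v['all'],v['blk'],v['zb'])
goto(641,102.2,105,-1.8)"
```

```text
green2 [181. 240.] (453.3, 341.5, 59.2, 80.4, -2.5) (452.0, 342.2, 18.4, 34.2, -89.5) 65.7
yellow2 [264. 177.] (641.3, 102.0, 59.6, 81.4, 0.9) (640.9, 101.7, 17.7, 35.6, 85.5) 67.2
white1 [255. 133.] (772.1, 133.3, 23.4, 57.7, 35.9) (772.7, 132.1, 21.2, 55.9, 38.5) 61.6
white3 [302. 139.] (761.3, -6.8, 45.1, 97.1, 19.3) None None
white5 [255. 189.] (578.8, 96.5, 123.6, 213.6, 88.6) None None
white7 [184. 209.] (543.0, 342.1, 60.6, 81.1, -1.3) (542.9, 339.6, 10.4, 34.9, 88.5) 65.4
white22 [231. 267.] (383.3, 182.5, 94.8, 96.6, -88.4) (383.4, 182.3, 94.3, 96.4, -88.3) 55.7
t 56.15 pos [543.2 345.4 114.9] yaw -1.98 tilt [ 0.008  0.001 -1.   ] gap 85.5 F [-0.1  0.5  0.2]
  turn z -0.2 then travel mm [105.4 240.    9.9]
  full rot deg [-0.09 -0.46 -0.18]
```

>>> arm_command --rot '[[0,-0.4,-0.2],[0,0,0],[0,0,0],[0,0,0],[0,0,0],[0,0,0],[0,0,0],[0,0,0],[0,0,0],[0,0,0],[0,0,0]]' --travel '[[0,0,0],[0.016,0.034,0],[0.022,0.048,0],[0.022,0.048,0],[0.022,0.048,0],[0.016,0.034,0],[0.008,0.015,0.005],[0.005,0.007,0.003],[0,0,0],[0,0,0],[0,0,0]]' --grip '[0,0,0,0,0,0,0,0,0,0,0]'

```text
time_s: 57.52
tcp_pos: [646.0, 107.6, 100.9]
tcp_rot: [-3.137, 0.032, 0.015]
contact_force: [0.3, 0.5, 0.1]
finger_gap: 85.3
```

```bash
python3 -c "
from h import *
goto(641,102,53,-1.8)"
```

```text
t 57.525 pos [646.  107.6 100.9] yaw -1.17 tilt [-0.01   0.004 -1.   ] gap 85.3 F [0.3 0.5 0.1]
  turn z 0.6 then travel mm [-4.9  5.8 47.9]
  full rot deg [-0.22  0.55  0.63]
```

>>> arm_command --rot '[[-0.2,0.5,0.6],[0,0,0],[0,0,0],[0,0,0],[0,0,0],[0,0,0],[0,0,0],[0,0,0],[0,0,0],[0,0,0],[0,0,0],[0,0,0],[0,0,0],[0,0,0],[0,0,0]]' --travel '[[-0.005,0.005,0],[0,0,0.012],[0,0,0.016],[0,0,0.012],[0,0,0.003],[0,0,0],[0,0,0],[0,0,0],[0,0,0],[0,0,0],[0,0,0],[0,0,-0.02],[0,0,-0.03],[0,0,0],[0,0,0]]' --grip '[0,0,0,0,0,0,1,1,1,1,1,1,1,1,1]'

```text
time_s: 59.4
tcp_pos: [639.8, 103.0, 108.2]
tcp_rot: [3.141, -0.047, -0.001]
contact_force: [0.5, -0.2, -3.4]
finger_gap: 17.1
```

```bash
python3 -c "
from h import *
goto(630,344,100,-1.8)"
```

```text
t 59.4 pos [639.8 103.  108.2] yaw -1.72 tilt [-0.001 -0.001 -1.   ] gap 17.1 F [ 0.5 -0.2 -3.4]
  turn z 0.1 then travel mm [ -17.4 -240.6    8.2]
  full rot deg [0.04 0.05 0.08]
```

>>> arm_command --rot '[[0,0,0],[0,0,0],[0,0,0],[0,0,0],[0,0,0],[0,0,0],[0,0,0],[0,0,0],[0,0,0]]' --travel '[[-0.003,-0.035,0],[-0.004,-0.05,0],[-0.004,-0.05,0],[-0.004,-0.05,0],[-0.001,-0.034,0],[0,-0.017,0],[0,-0.004,0],[0,0,0],[0,0,0]]' --grip '[1,1,1,1,1,1,1,1,1]'

```text
time_s: 60.52
tcp_pos: [630.5, 342.8, 99.8]
tcp_rot: [3.133, -0.059, -0.014]
contact_force: [-0.3, -0.7, -2.8]
finger_gap: 17.1
```

```bash
python3 -c "
from h import *
goto(631,344,55,-1.8)"
```

```text
t 60.525 pos [630.5 342.8  99.8] yaw -2.15 tilt [-0.009 -0.008 -1.   ] gap 17.1 F [-0.3 -0.7 -2.8]
  turn z -0.3 then travel mm [ 0.4 -1.2 44.8]
  full rot deg [ 0.47  0.51 -0.35]
```

>>> arm_command --rot '[[0.5,0.5,-0.3],[0,0,0],[0,0,0],[0,0,0],[0,0,0],[0,0,0],[0,0,0],[0,0,0],[0,0,0]]' --travel '[[0,0,0.008],[0,0,0.014],[0,0,0.014],[0,0,0.006],[0,0,0],[0,0,0.0015],[0,0,0.0015],[0,0,0.0015],[0,0,0.0015]]' --grip '[1,1,1,1,1,1,1,1,1]'

```text
time_s: 61.65
tcp_pos: [632.2, 340.0, 53.4]
tcp_rot: [3.141, -0.055, 0.005]
contact_force: [-4.6, -3.9, 6.3]
finger_gap: 16.7
```

Contact. Release, rise and move aside for the final check.

>>> arm_command --rot '[[0,0,0],[0,0,0],[0,0,0],[0,0,0],[0,0,0],[0,0,0],[0,0,0],[0,0,0],[0,0,0],[0,0,0],[0,0,0],[0,0,0],[0,0,0],[0,0,0]]' --travel '[[0,0,0.001],[0,0,0],[0,0,0],[0,0,0],[0,0,-0.02],[0,0,-0.04],[0,0,-0.05],[0,0.04,-0.03],[-0.01,0.05,0],[-0.01,0.05,0],[-0.01,0.05,0],[-0.01,0.04,0],[0,0,0],[0,0,0]]' --grip '[1,0,0,0,0,0,0,0,0,0,0,0,0,0]'

```text
time_s: 63.4
tcp_pos: [584.5, 108.6, 211.3]
tcp_rot: [-3.135, 0.051, -0.03]
contact_force: [0.5, 0.6, -0.4]
finger_gap: 85.5
```

```bash
python3 -c "
from h import *
goto(560,0,200,-1.8)
c=capture('top');cv2.imwrite('pics/end.png',c['image'][:,:,::-1])
for n,q in(('top',c),('side',capture('side'))):
  for k,v in cases(q,4).items():
    if k[0] in 'gyw' and v['px'][0]>140 and v['px'][0]<330: print(n,k,v['px'],v['all'],v['blk'],v['zl'],v['zb'])
W=cloud(c);H=hsv(c);z=W[...,2];x=W[...,0];y=W[...,1];h,s=H[...,0],H[...,1]
m=(h>3)&(h<18)&(s>150)&(abs(z-122)<6)&(y<-280)&(y>-340)&(x>520)&(x<640);print('trig',rect(W[m]))"
```

```text
t 63.4 pos [584.5 108.6 211.3] yaw -1.87 tilt [ 0.019  0.006 -1.   ] gap 85.5 F [ 0.5  0.6 -0.4]
  turn z -0.1 then travel mm [-21.  109.4  11.3]
  full rot deg [-0.36 -1.08 -0.07]
top green3 [180. 240.] (453.1, 342.1, 59.5, 81.1, -1.7) (452.2, 341.8, 19.2, 34.0, -89.1) 38.6 65.9
top yellow1 [173. 179.] (633.9, 362.1, 36.1, 59.1, 89.9) (624.7, 348.3, 4.3, 17.9, -75.7) 38.4 65.6
top white2 [254. 132.] (773.1, 136.4, 27.0, 58.5, 28.0) (773.1, 136.4, 27.0, 58.5, 28.0) 39.4 70.0
top white4 [303. 139.] (761.7, -7.3, 45.9, 97.2, 21.0) None 39.6 None
top white8 [262. 165.] (671.9, 109.9, 27.0, 89.4, -0.8) None 30.8 None
top white12 [176. 210.] (543.4, 351.8, 58.4, 64.4, 1.0) (542.7, 342.5, 18.8, 34.3, -88.5) 38.5 65.6
side green1 [279. 333.] (452.3, 343.9, 61.6, 82.5, -2.3) (451.9, 345.2, 18.7, 37.1, 83.9) 38.7 65.7
side yellow1 [226. 298.] (633.7, 341.3, 63.9, 82.4, -2.2) (633.8, 342.0, 19.1, 37.6, 86.0) 38.8 65.5
side white16 [229. 231.] (772.2, 157.5, 28.3, 58.1, -33.9) (772.9, 156.5, 26.0, 57.3, -33.9) 40.1 67.3
side white21 [271. 253.] (625.8, 149.5, 54.5, 145.6, 69.4) None 30.7 None
side white30 [253. 316.] (542.5, 344.4, 62.5, 82.7, -1.0) (542.6, 344.8, 18.8, 36.5, 85.1) 38.3 65.3
side white39 [226. 380.] (474.9, 517.8, 107.7, 228.4, -58.2) (474.9, 517.8, 107.7, 228.4, -58.2) None 69.8
trig (578.3, -315.2, 10.8, 58.1, 87.8)
```

View pics/end.png

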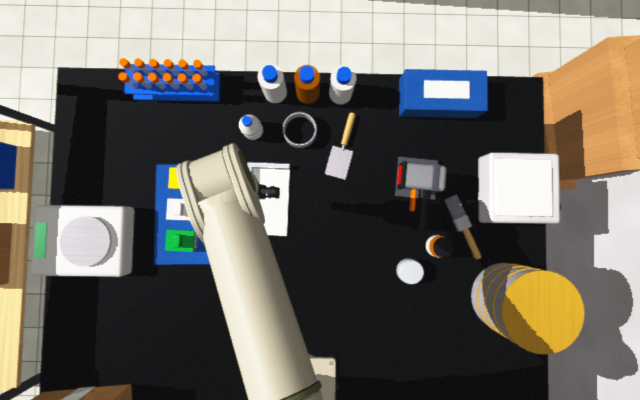

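The top view shows green (180,240), white (176,210) and yellow (173,179) on the blue mat, partly under the arm. The side view puts all three flat on the mat at lid height 38.5 and block height 65.5. The board is empty, the trigger is at rest and the bystanders are unmoved. Handing in.

```bash
python3 -c "
from plant import *
print(sign_off())"
```

```text
the job is handed in; nothing more can be done
None
```

The job is done and handed in at about 63.5 s of the 210 s. I lined up all three cases on the board, squeezed the trigger fully and let it spring back, then moved the cases to the mat.

- **Row:** yellow went in the fence corner, then white, then green. I pushed the row towards the stop and each case against the long fence, feeling contact each time. Block spacings measured about 59.6 and 60.2 mm, and the fence-side edges ran in a straight line. I did not push towards the stop again after the fence pushes. Block angles in the top view differed by 2–4° between readings, which I took as noise.
- **Trigger:** the finger gap closed to 41.3 and then 40.9 mm, and 41.5 mm is fully in. Afterwards the trigger read back at its rest position, and the row's positions had not changed.
- **Mat:** the cases stand upright at about (452, 342), (543, 343) and (634, 342). Lids are at about 38.5 mm and blocks at about 65.6 mm, as they should be on a 4 mm mat.
- **Bystanders:** the ones visible in the last picture had not moved. The arm hid the mortar in that picture, but its last measurement, before the final case was moved, was unchanged. I noticed no grip slip or knocked case.

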